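Stack the last tin and close the gift carton

TASK

Finish packing the small carton on the sill: take the aluminium tin off the sloping wooden drainer and stack it squarely, level and lid up, on top of the two tins in the open carton. Then, with the tin let go, close the carton by folding both short end flaps down flat, and only after that both long flaps down flat over them. Leave the other things on the sill where they stand.

Things in the scene. Friction and masses are not known exactly. Their poses are not given: they have to be found in the camera images.
- carton: brown cardboard carton, open on top, does not slide; outside 120 (own x) x 170 (own y) mm, walls and floor 4 mm, end walls (own y = +-85) 92 mm high, long walls (own x = +-60) 95 mm. Origin at the centre of its underside, z up, -x roughly towards the robot (turned up to 0.4 rad), on the left or right of the work area
- carton_floor (a point): centre of the carton's inner floor, 4 mm above the sill. The two packed tins stand stacked up to 12 mm from it; at each end, from own |y| = 40 mm outward, a 30 mm high paper-wrapped soap bar is packed fast
- flap_end_l (a joint): angle of the short end flap on the carton's +y end; its hinge line runs through y = 85, z = 92 mm in the carton's frame. 0 = folded down level over the opening, 1.57 = straight up, 2.4 = leaning well outward. The board is 112 mm along the hinge, 60 mm from hinge to free edge, 2.5 mm thick; it swings with under 1 N at its edge, stays where it is left, and stops at 0
- flap_end_r (a joint): angle of the short end flap on the carton's -y end; its hinge line runs through y = -85, z = 92 mm in the carton's frame. 0 = folded down level over the opening, 1.57 = straight up, 2.4 = leaning well outward. The board is 112 mm along the hinge, 60 mm from hinge to free edge, 2.5 mm thick; it swings with under 1 N at its edge, stays where it is left, and stops at 0
- flap_near (a joint): angle of the long flap on the carton's -x side (nearer the robot); its hinge line runs through x = -60, z = 95.5 mm in the carton's frame. 0 = folded down level over the opening, 1.57 = straight up, 2.4 = leaning well outward. The board is 169 mm along the hinge, 60 mm from hinge to free edge, 2.5 mm thick; it swings with under 1 N at its edge, stays where it is left, and stops at 0
- flap_far (a joint): angle of the long flap on the carton's +x (far) side; its hinge line runs through x = 60, z = 95.5 mm in the carton's frame. 0 = folded down level over the opening, 1.57 = straight up, 2.4 = leaning well outward. The board is 169 mm along the hinge, 60 mm from hinge to free edge, 2.5 mm thick; it swings with under 1 N at its edge, stays where it is left, and stops at 0
- flap_end_l_edge (a point): middle of the free edge of flap_end_l, on the board's outer face (the upper face when closed)
- flap_end_r_edge (a point): middle of the free edge of flap_end_r, on the board's outer face (the upper face when closed)
- flap_near_edge (a point): middle of the free edge of flap_near, on the board's outer face (the upper face when closed)
- flap_far_edge (a point): middle of the free edge of flap_far, on the board's outer face (the upper face when closed)
- tin_top: the tin to be packed: round aluminium tin with screw lid, 64 mm across, 28 mm high, 50 to 110 g, green disc on the lid; origin at the centre of its underside, z along its axis out through the lid. At the start it lies on the drainer's slope, lid out, resting against two pegs
- tin_middle: upper one of the two like tins already in the carton (64 x 28 mm, origin at the centre of its underside, z up); its top is 60 mm above the sill
- tin_bottom: lower one of the two tins in the carton, same size and origin, standing on the carton's floor; its underside is 4 mm above the sill
- drainer: sloping slatted beech drainer, does not slide, 150 mm wide (own y), 110 mm deep (own x), origin at the centre of its underside, on the other side of the work area from the carton. Its top rises 35 degrees from a low edge at own -x (turned away from the robot, 22 mm high) to a high edge at own +x (94 mm), so the tin leans 35 degrees, lid facing up and to the drainer's -x
- drainer_rest (a point): point on the slope under the tin's centre. Two 8 mm pegs stand 16 mm out of the slope against the tin, 38 degrees either side of straight downhill; the tin is free at both sides (drainer's y) to be gripped across its diameter, and comes off along its own axis
- jar: bystander, stands loose on the sill and is to be left alone: glass apothecary jar with flip-top lid, 72 mm across, 116 mm high, origin at the centre of its underside
- nail_brush: bystander, stands loose on the sill and is to be left alone: wooden nail brush, bristles down, 95 x 42 x 34 mm, origin at the centre of its underside
- hair_pick: bystander, stands loose on the sill and is to be left alone: red plastic hair pick lying flat, about 195 x 72 x 6 mm, teeth along its own +x, origin under the spine of the teeth
- pump_bottle: bystander, stands loose on the sill and is to be left alone: amber pump bottle with paper label, 62 mm across, 166 mm high, origin at the centre of its underside
- tumbler: bystander, stands loose on the sill and is to be left alone: white tumbler with two toothbrushes, 74 mm across, about 180 mm high with the brushes, origin at the centre of its underside
- soap_dish: bystander, stands loose on the sill and is to be left alone: blue soap dish with a bar of soap, 120 x 85 x 34 mm, origin at the centre of its underside
Mind the look-alikes: they are no part of the job. What is shaped like the carton but purple or yellow is not meant.

How it is judged (in metres and radians):
On the way, in this order (a step that is already met when the one before it is completed fails the run):
1. the tin from the drainer is stacked squarely on the other two in the carton and let go, with all four flaps still open (horizontal distance between tin_top and tin_middle below 0.005 m and horizontal distance between tin_middle and tin_bottom below 0.005 m and z of tin_top in the frame of carton between 0.057 and 0.063 m and horizontal distance between tin_bottom and carton below 0.03 m and angle between each of tin_top, tin_middle's own z axis and vertical below 0.06 rad and contact force between the fingers and tin_top below 0.1 N and linear speed of tin_top below 0.02 m/s and value of joint each of flap_end_l, flap_end_r, flap_near, flap_far above 0.5 rad), for 0.2 s.
2. both short end flaps are folded down while both long flaps are still open (value of joint each of flap_end_l, flap_end_r below 0.15 rad and value of joint each of flap_near, flap_far above 0.5 rad), for 0.1 s.
At the end, for the whole second after the job is handed in: The three tins stand in one pile near the middle of the carton, each within 5 mm of square on the one below, level (within 0.06 rad) and lid up, released and at rest; all four flaps lie down flat (each below 0.15 rad), the long ones having been closed after the end ones (horizontal distance between tin_top and tin_middle below 0.005 m and horizontal distance between tin_middle and tin_bottom below 0.005 m and z of tin_top in the frame of carton between 0.057 and 0.063 m and horizontal distance between tin_bottom and carton below 0.03 m and angle between each of tin_top, tin_middle's own z axis and vertical below 0.06 rad and contact force between the fingers and tin_top below 0.1 N and linear speed of tin_top below 0.02 m/s and value of joint each of flap_end_l, flap_end_r, flap_near, flap_far below 0.15 rad); the robot touches nothing.
It fails at once if one of the other things on the sill (jar, nail brush, hair pick, pump bottle, tumbler, soap dish) is pushed more than 20 mm from its place or tipped over (distance of any of jar, nail_brush, hair_pick, pump_bottle, tumbler, soap_dish from where it was at the start of the episode above 0.02 m or angle between any of jar, nail_brush, hair_pick, pump_bottle, tumbler, soap_dish's own z axis and vertical above 0.5 rad).
It also fails if it takes over 61 s, if anything falls off the work surface, if the arm or the gripper's body presses on something with over 40 N, if the wrist force passes 120 N, or if a joint passes its speed limit or range.

ROBOT

A 6-joint arm with a two-finger parallel gripper is mounted at the origin on the work surface. World frame = base frame: x ahead of the robot, y to its left, z up, the work surface at z = 0. Lengths are in m, angles in degrees, forces in N, time in s.
With the tool pointing down it reaches from about 0.225 to 0.875 m from the base axis. Payload 3.4 kg.
Tool frame: the origin (TCP) lies at the very end of the fingers, on their centre line; the grasp point (between the pads) lies 19 mm behind it; z points along the fingers, y is the line along which they close (so a half turn about z gives the same grasp; the last joint's range is limited). The gripper opens to 85 mm and grips with 20 to 120 N. Pads are 22 mm wide; open, the fingers measure 114 mm over their backs; the gripper's body (76 mm by 85 mm) begins 54 mm behind the grasp point. The pads swing forward as they close: fully open they stand 13 mm farther back than shut.
Start: joints at [58.213, 15.808, 86.224, -0, 77.962, -6.933], TCP at [0.242, 0.522, 0.231] pointing down, gripper open.
Joint ranges: [-165.64, 165.64], [-43.16, 119.46], [12.63, 154.43], [-67.54, 247.53], [6.08, 155.33], [-154.97, 154.97]. Speed limits (degrees/s): [147.25, 147.25, 180, 180, 180, 180].

INTERFACE

Orientations are given as [roll, pitch, yaw] about the fixed x, y, z axes, in that order (R = Rz(yaw) Ry(pitch) Rx(roll)).
In Python, from bench import ctrl gives the robot as it stands.
- The arm moves only by the tool step_arm, never from a script. Its argument "steps" is a list of rows, each an object with "claw": the opening, from -1 (shut) to 1 (fully open); "slide": the shift along the world's x, y, z each as a share of 0.2 m, from -1 to 1, a list of three; "dr": the turn, a rotation vector about the world's x, y, z each as a share of 2 rad, from -1 to 1, a list of three. In form: [{"claw": claw, "slide": [tx, ty, tz], "dr": [ax, ay, az]}, ...]. A call has exactly 10 rows; each row shifts and turns the commanded pose from where the row before left it; what a row does not reach is not made up. A row lasts 1/10 s, in which the tool goes at most 50 mm and 8.59 degrees, less where a joint would pass 70% of its speed; a pose out of reach is approached as far as the arm can. A call with a number of a shift or a turn outside -1 to 1 is refused whole. A call with a gripper value outside its range is refused whole. The fingers move at their own pace and stop on an object; the grip force is fixed at half the most. Time passes only in rows, so rows that do not move let the fingers close, or fill a call up. It gives the time, the measured TCP pose, the force, the opening and the grip force at its end, in the units of the state.
- ctrl.get_obs(): the state, without advancing time (a new reading comes with each control period).
- ctrl.snapshot(name): name is "side" or "top"; returns a dict with "image" (400x640x3 uint8, blue, green, red), "mtx" (3x3 intrinsics, pixels), "R" (3x3) and "t" (3): a world point X has camera coordinates R X + t. Camera axes: x right, y down, z forward; pixel columns grow to the right and rows downward; lengths in m; the calibration is good to about 2 mm. A picture is of the moment at which its call begins. There is no depth.
- ctrl.sign_off(): hands the job in; it is judged then, once.
The state is a dict: "time_s": time; "qpos": joint angles; "joint_velocities": joint speeds; "tau": joint torques, N m; "tool_pos": TCP position; "ee_rot": TCP orientation; "ft_force": force on the tool from outside, world axes, zero at the start; "torque": the same for the moment, N m; "finger_gap": finger opening in m; "grip_force": force on a finger pad.
Only numpy, scipy, OpenCV 4.12 (cv2) and the standard library are available. Lean on these libraries where they do the work, as an engineer would, in place of code of your own. Each camera call takes 0.05 s, during which the arm holds its last target. There are 200 camera calls.

## Working session

There is one attempt and no reset: what is moved stays moved. The work goes in short steps, Python scripts to look and compute and a tool call to move; the robot and the scene stay as the last step left them, time stands still between calls to the robot, and variables do not carry over. Pictures are saved under pics/ and viewed, at most 10 in all, crops included, and the job is handed in when it is done.

Besides the shell and the picture viewer there is one more tool, called after "Emit:" as name(argument=value, ...) on one line, values as JSON. step_arm: Moves the arm, as the interface text tells. Shift numbers are shares of 0.2 m and turn numbers shares of 2 rad, none past 1 either way. Its arguments: {"type":"object","properties":{"steps":{"type":"array"}},"required":["steps"]}

```bash
ls; mkdir -p pics
cat > h.py <<'E'
import numpy as np, cv2
from bench import ctrl
def ray(s,uv):
    p=cv2.undistortPoints(np.array([[uv]],float),np.array(s["mtx"]),None)[0,0]
    R=np.array(s["R"]);t=np.array(s["t"])
    return -R.T@t, R.T@np.array([p[0],p[1],1])
def plane(s,uv,z):
    o,d=ray(s,uv); return o+d*(z-o[2])/d[2]
def proj(s,X):
    c=np.array(s["R"])@np.array(X,float)+np.array(s["t"]); q=np.array(s["mtx"])@c; return q[:2]/q[2]
def tri(s1,a,s2,b):
    o1,d1=ray(s1,a);o2,d2=ray(s2,b)
    k=np.linalg.lstsq(np.c_[d1,-d2],o2-o1,rcond=None)[0]
    p,q=o1+k[0]*d1,o2+k[1]*d2
    return (p+q)/2,np.linalg.norm(p-q)
def snap(n,f):
    import pickle
    s=ctrl.snapshot(n);cv2.imwrite(f"pics/{f}.png",s["image"]);pickle.dump(s,open(f"pics/{f}.pkl","wb"));return s
def load(f):
    import pickle
    return pickle.load(open(f"pics/{f}.pkl","rb"))
E
python3 - <<'E'
from h import *
for n in("top","side"):
    s=snap(n,n+"0");print(n,np.round(s["mtx"],1).tolist(),np.round(ray(s,(320,200)),3).tolist())
E
```

```text
pics
top [[487.8, 0.0, 323.6], [0.0, 487.8, 202.4], [0.0, 0.0, 1.0]] [[0.471, -0.004, 1.618], [0.073, 0.013, -0.997]]
side [[361.5, 0.0, 316.6], [0.0, 361.5, 196.2], [0.0, 0.0, 1.0]] [[0.418, 0.656, 0.847], [0.138, -0.62, -0.772]]
```

View pics/top0.png

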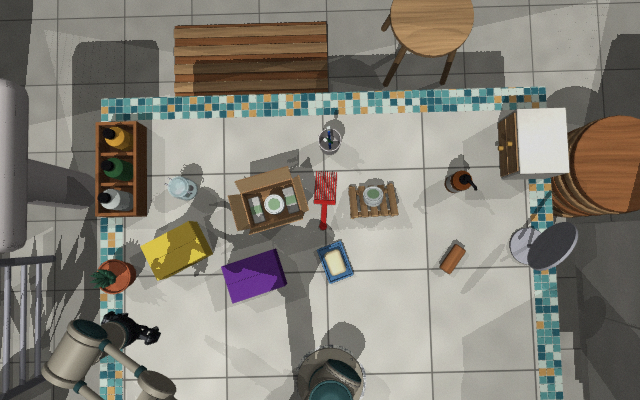

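View pics/side0.png

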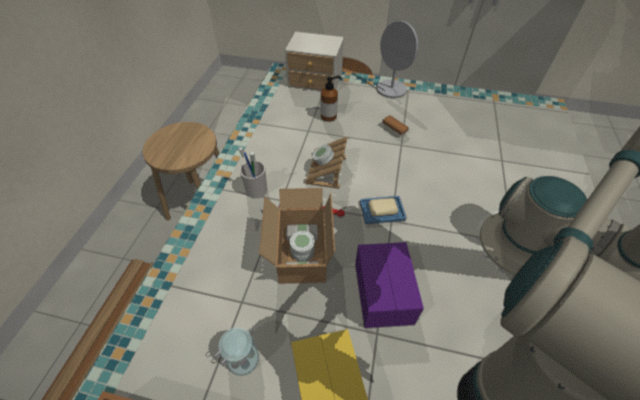

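The top view shows the candidates. The tin to pick, with its green disc, is on the slatted drainer at (373,196). A like tin sits inside the brown open carton at (274,204). The purple (253,275) and yellow (176,250) boxes are closed look-alikes. I choose the drainer tin and the brown carton. In the side view they appear at (322,154) and (300,240).

Run:
```python
from h import *
a=load("top0")["image"];b=load("side0")["image"]
c=cv2.resize(a[155:245,222:410],None,fx=4,fy=4,interpolation=cv2.INTER_CUBIC)
d=cv2.resize(b[130:290,250:355],None,fx=3.7,fy=3.7,interpolation=cv2.INTER_CUBIC)
cv2.imwrite("pics/c_top.png",c);cv2.imwrite("pics/c_side.png",d)
for f in("top0","side0"):
    s=load(f);hsv=cv2.cvtColor(s["image"],cv2.COLOR_BGR2HSV)
    m=cv2.inRange(hsv,(40,40,50),(85,255,255))
    n,l,st,ce=cv2.connectedComponentsWithStats(m)
    for i in range(1,n):
        if st[i,4]>15 and 230<ce[i][0]<420 and 120<ce[i][1]<300: print(f,ce[i].round(2),st[i])
```

```text
top0 [372.89 193.32] [368 189  11  10  82]
top0 [290.2 199.4] [284 195  13  10  82]
top0 [273.66 203.88] [268 199  12  11 101]
top0 [255.96 209.29] [250 205  13  10  83]
side0 [239.76 124.88] [236 120  11  10  33]
side0 [231.   146.88] [228 144   8   7  17]
side0 [320.29 151.67] [316 148   9   8  45]
side0 [231.21 162.67] [227 160  10   6  24]
side0 [252.81 167.44] [251 161   4  14  32]
side0 [301.63 227.  ] [298 225   9   6  43]
side0 [301.74 240.33] [295 235  14  12 123]
side0 [301.88 261.62] [297 261  10   2  16]
```

View pics/c_top.png

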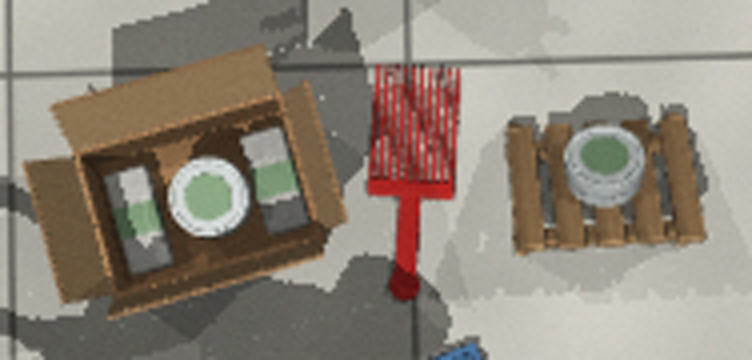

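View pics/c_side.png

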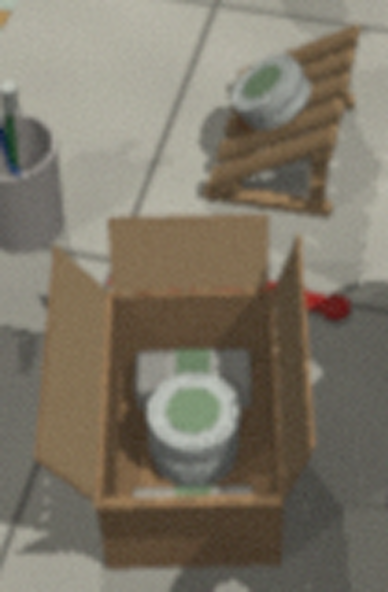

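The crops confirm the choice. The tin's green disc is in the top view at (372.9,193.3), leaning with its lid towards +x. The carton's tins have their disc at (273.7,203.9), and the soap bands are at (290,199) and (256,209). All four flaps are open.

Run:
```python
from h import *
T=load("top0");S=load("side0")
ct=lambda x,y:(x/4+222-.375,y/4+155-.375)
cs=lambda x,y:(x/3.7+250-.36,y/3.7+130-.36)
print("tin lid",*tri(T,(372.89,193.32),S,(320.29,151.67)))
print("mid lid tri",*tri(T,(273.66,203.88),S,(301.74,240.33)),"top plane",plane(T,(273.66,203.88),.06),"side plane",plane(S,(301.74,240.33),.06))
a=plane(T,(290.2,199.4),.034);b=plane(T,(255.96,209.29),.034);d=b-a
print("soap",a,b,"mid",(a+b)/2,"len",np.linalg.norm(d),"yaw",np.arctan2(-d[0],d[1]))
for n,p,z in(("FL",(80,155),.0955),("FR",(281,97),.0955),("NR",(325,255),.0955),("NL",(110,312),.0955)):print(n,plane(T,ct(*p),z))
for n,p,z in(("FL",(103,500),.0955),("FR",(108,292),.0955),("NR",(270,288),.0955),("NL",(281,500),.0955)):print("side",n,plane(S,cs(*p),z))
print("flaps far edge",[tri(T,ct(*p),S,cs(*q))for p,q in(((55,105),(38,457)),((263,46),(55,250)))])
print("flaps end_l edge: top",[tri(T,ct(*p),S,cs(*q))for p,q in(((27,163),(105,565)),((64,302),(280,565)))])
print("flaps end_r edge",[tri(T,ct(*p),S,cs(*q))for p,q in(((306,82),(110,218)),((345,220),(268,217)))])
print("near edge",[tri(T,ct(*p),S,cs(*q))for p,q in(((110,316),(312,445)),((325,256),(298,238)))])
dl=[plane(T,ct(*p),z)for p,z in(((517,122),.022),((678,115),.022),((697,242),.094),((522,252),.094))]
print("drainer",dl)
print("side drainer",[plane(S,cs(*p),z)for p,z in(((205,190),.022),((330,212),.0),((355,30),.094))])
print(ctrl.get_obs())
for g,p in(("pick",(404,290)),("pickteeth",(375,67)),("pickteethR",(460,67))):print(g,plane(T,ct(*p),.0))
print("tumbler",plane(T,(330,140),.0),"dish",plane(T,(336,261),.02),"jar",plane(T,(182,187),.1))
```

```text
tin lid [ 0.59942517 -0.15216865  0.07757186] 0.0020753645511105145
mid lid tri [0.57550221 0.16481066 0.05920807] 0.0020102427446782273 top plane [0.57644019 0.16491067 0.06      ] side plane [0.57434205 0.16518102 0.06      ]
soap [0.59139889 0.11354361 0.034     ] [0.5620782  0.22570429 0.034     ] mid [0.57673855 0.16962395 0.034     ] len 0.11592981484406777 yaw 0.255694741943791
FL [0.60970325 0.26095071 0.0955    ]
FR [0.65119887 0.10234348 0.0955    ]
NR [0.52627984 0.07066041 0.0955    ]
NL [0.48623448 0.23932431 0.0955    ]
side FL [0.60521055 0.26599045 0.0955    ]
side FR [0.65164487 0.10508518 0.0955    ]
side NR [0.53993509 0.07496938 0.0955    ]
side NL [0.49553781 0.2400656  0.0955    ]
flaps far edge [(array([0.6426737 , 0.27098684, 0.14149516]), np.float64(0.003231573630401541)), (array([0.68456191, 0.11184756, 0.14113151]), np.float64(0.0014814187245539465))]
flaps end_l edge: top [(array([0.59962226, 0.30372532, 0.08300779]), np.float64(0.012206666668168753)), (array([0.49149118, 0.27728505, 0.08131248]), np.float64(0.007416273842598555))]
flaps end_r edge [(array
[... 929 characters left out ...]
 0.01750009]), 'tau': array([ 2.94493191e-03, -4.17698014e+01, -2.46405405e+01, -2.52596183e-04,
        5.88083363e-03,  2.06350158e-06]), 'tool_pos': array([0.2414354 , 0.52134802, 0.23054099]), 'ee_rot': array([-1.79907498e+02, -1.27516603e-02,  1.55144621e+02]), 'ft_force': array([ 0.20033856, -0.20893703, -0.59485607]), 'torque': array([-0.01655449, -0.03070702,  0.00831725]), 'grip_force': 0.0, 'finger_gap': 0.08543127253846447}
pick [0.49904705 0.01057391 0.        ]
pickteeth [0.6855777  0.02998239 0.        ]
pickteethR [ 0.68366861 -0.04094237  0.        ]
tumbler [ 0.79013512 -0.02167473  0.        ] dish [ 0.38741798 -0.03030607  0.02      ] jar [0.634303   0.44683761 0.1       ]
```

Emit:
step_arm(steps=[{"claw": 1,"slide": [0.1,-0.168,0.02],"dr": [0,0,0.0724]},{"claw": 1,"slide": [0.1,-0.168,0.02],"dr": [0,0,0.0724]},{"claw": 1,"slide": [0.1,-0.168,0.02],"dr": [0,0,0.0724]},{"claw": 1,"slide": [0.1,-0.168,0.02],"dr": [0,0.0611,0]},{"claw": 1,"slide": [0.1,-0.168,0.02],"dr": [0,0.0611,0]},{"claw": 1,"slide": [0.1,-0.168,0.02],"dr": [0,0.0611,0]},{"claw": 1,"slide": [0.1,-0.168,0.02],"dr": [0,0.0611,0]},{"claw": 1,"slide": [0.1,-0.168,0.02],"dr": [0,0.0611,0]},{"claw": 1,"slide": [0.1,-0.168,0.02],"dr": [0,0,0]},{"claw": 1,"slide": [0.1,-0.168,0.02],"dr": [0,0,0]}])

```text
time_s: 1.1
tool_pos: [0.4431, 0.1839, 0.2697]
ee_rot: [-180.0, -35.2, 179.9]
ft_force: [0.2, 0.7, -1.3]
finger_gap: 0.085
grip_force: 0.0
```

Emit:
step_arm(steps=[{"claw": 1,"slide": [0.1,-0.168,0],"dr": [0,0,0]},{"claw": 1,"slide": [0.1,-0.168,0],"dr": [0,0,0]},{"claw": 1,"slide": [0.1,-0.168,0],"dr": [0,0,0]},{"claw": 1,"slide": [0.1,-0.168,0],"dr": [0,0,0]},{"claw": 1,"slide": [0.1,-0.168,0],"dr": [0,0,0]},{"claw": 1,"slide": [0.1,-0.168,0],"dr": [0,0,0]},{"claw": 1,"slide": [0.1,-0.168,0],"dr": [0,0,0]},{"claw": 1,"slide": [0.1,-0.168,0],"dr": [0,0,0]},{"claw": 1,"slide": [0.1,-0.168,0],"dr": [0,0,0]},{"claw": 1,"slide": [0.1,-0.168,0],"dr": [0,0,0]}])

```text
time_s: 2.1
tool_pos: [0.6423, -0.1516, 0.2707]
ee_rot: [179.9, -35.0, -179.9]
ft_force: [0.6, -0.1, -1.1]
finger_gap: 0.0853
grip_force: 0.0
```

Emit:
step_arm(steps=[{"claw": 1,"slide": [-0.008,0,-0.177],"dr": [0,0,0]},{"claw": 1,"slide": [-0.008,0,-0.177],"dr": [0,0,0]},{"claw": 1,"slide": [-0.008,0,-0.177],"dr": [0,0,0]},{"claw": 1,"slide": [-0.008,0,-0.177],"dr": [0,0,0]},{"claw": 1,"slide": [-0.043,0,-0.0615],"dr": [0,0,0]},{"claw": 1,"slide": [-0.043,0,-0.0615],"dr": [0,0,0]},{"claw": 1,"slide": [-0.043,0,-0.0615],"dr": [0,0,0]},{"claw": 1,"slide": [-0.043,0,-0.0615],"dr": [0,0,0]},{"claw": 1,"slide": [-0.043,0,-0.0615],"dr": [0,0,0]},{"claw": 1,"slide": [-0.043,0,-0.0615],"dr": [0,0,0]}])

```text
time_s: 3.1
tool_pos: [0.5832, -0.1501, 0.0548]
ee_rot: [179.9, -35.0, -179.9]
ft_force: [0.4, 0.4, 0.9]
finger_gap: 0.0852
grip_force: 0.0
```

Run:
```python
from h import *
s=snap("side","side1");t=snap("top","top1")
a=cv2.resize(t["image"][150:240,320:420],None,fx=4,fy=4,interpolation=cv2.INTER_CUBIC)
b=cv2.resize(s["image"][90:210,270:370],None,fx=4,fy=4,interpolation=cv2.INTER_CUBIC)
h=np.zeros((480,800,3),np.uint8);h[:360,:400]=a;h[:,400:]=b;cv2.imwrite("pics/g1.png",h)
o=ctrl.get_obs();print(o["tool_pos"],o["ft_force"],proj(s,o["tool_pos"]),proj(t,o["tool_pos"]))
```

```text
[ 0.58168372 -0.14981373  0.05416511] [ 0.95524642  0.35382793 -0.20837013] [325.24771922 158.52687785] [371.71602734 199.78734566]
```

View pics/g1.png

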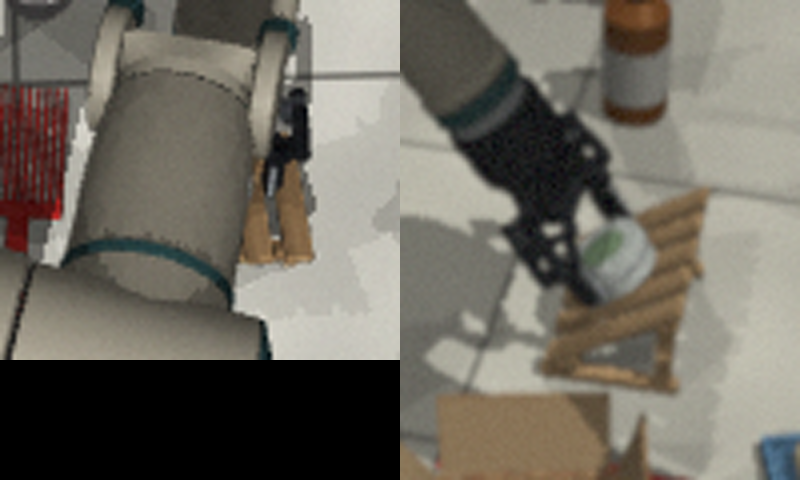

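The right half shows the tin between the open fingers, with its disc at about (605,248) in the composite. I'll close the gripper and lift along the tin's axis.

Emit:
step_arm(steps=[{"claw": -1,"slide": [0,0,0],"dr": [0,0,0]},{"claw": -1,"slide": [0,0,0],"dr": [0,0,0]},{"claw": -1,"slide": [0,0,0],"dr": [0,0,0]},{"claw": -1,"slide": [0,0,0],"dr": [0,0,0]},{"claw": -1,"slide": [0,0,0],"dr": [0,0,0]},{"claw": -1,"slide": [0,0,0],"dr": [0,0,0]},{"claw": -1,"slide": [0,0,0],"dr": [0,0,0]},{"claw": -1,"slide": [0,0,0],"dr": [0,0,0]},{"claw": -1,"slide": [0,0,0],"dr": [0,0,0]},{"claw": -1,"slide": [0,0,0],"dr": [0,0,0]}])

```text
time_s: 4.2
tool_pos: [0.5848, -0.1512, 0.0569]
ee_rot: [-179.9, -34.8, 180.0]
ft_force: [2.2, -2.8, 6.6]
finger_gap: 0.0622
grip_force: 65.7
```

Emit:
step_arm(steps=[{"claw": -1,"slide": [0.0143,0,0.0205],"dr": [0,0,0]},{"claw": -1,"slide": [0.0287,0,0.041],"dr": [0,0,0]},{"claw": -1,"slide": [0.043,0,0.0615],"dr": [0,0,0]},{"claw": -1,"slide": [0.043,0,0.0615],"dr": [0,0,0]},{"claw": -1,"slide": [0.043,0,0.0615],"dr": [0,0,0]},{"claw": -1,"slide": [0,0,0.15],"dr": [0,0,0]},{"claw": -1,"slide": [0,0,0.15],"dr": [0,0,0]},{"claw": -1,"slide": [0,0,0.15],"dr": [0,0,0]},{"claw": -1,"slide": [0,0,0.15],"dr": [0,0,0]},{"claw": -1,"slide": [0,0,0],"dr": [0,0,0]}])

```text
time_s: 5.2
tool_pos: [0.6197, -0.1497, 0.2296]
ee_rot: [-180.0, -34.6, -180.0]
ft_force: [1.1, 0.1, -0.5]
finger_gap: 0.0621
grip_force: 65.6
```

Emit:
step_arm(steps=[{"claw": -1,"slide": [-0.022,0.1575,0],"dr": [0,-0.0611,0]},{"claw": -1,"slide": [-0.022,0.1575,0],"dr": [0,-0.0611,0]},{"claw": -1,"slide": [-0.022,0.1575,0],"dr": [0,-0.0611,0]},{"claw": -1,"slide": [-0.022,0.1575,0],"dr": [0,-0.0611,0]},{"claw": -1,"slide": [-0.022,0.1575,0],"dr": [0,-0.0608,0]},{"claw": -1,"slide": [-0.022,0.1575,0],"dr": [0,0,0.065]},{"claw": -1,"slide": [-0.022,0.1575,0],"dr": [0,0,0.065]},{"claw": -1,"slide": [-0.022,0.1575,0],"dr": [0,0,0]},{"claw": -1,"slide": [-0.022,0.1575,0],"dr": [0,0,0]},{"claw": -1,"slide": [-0.022,0.1575,0],"dr": [0,0,0]}])

```text
time_s: 6.2
tool_pos: [0.5731, 0.1667, 0.2242]
ee_rot: [179.9, -0.1, -165.1]
ft_force: [0.3, 0.6, 0.2]
finger_gap: 0.0625
grip_force: 65.4
```

Emit:
step_arm(steps=[{"claw": -1,"slide": [0,0,-0.05],"dr": [0,0,0]},{"claw": -1,"slide": [0,0,-0.1],"dr": [0,0,0]},{"claw": -1,"slide": [0,0,-0.1],"dr": [0,0,0]},{"claw": -1,"slide": [0,0,-0.1],"dr": [0,0,0]},{"claw": -1,"slide": [0,0,-0.05],"dr": [0,0,0]},{"claw": -1,"slide": [0,0,0],"dr": [0,0,0]},{"claw": -1,"slide": [0,0,0],"dr": [0,0,0]},{"claw": -1,"slide": [0,0,0],"dr": [0,0,0]},{"claw": -1,"slide": [0,0,0],"dr": [0,0,0]},{"claw": -1,"slide": [0,0,0],"dr": [0,0,0]}])

```text
time_s: 7.2
tool_pos: [0.5745, 0.1648, 0.1459]
ee_rot: [-180.0, 0.1, -165.1]
ft_force: [0.0, 0.2, -0.6]
finger_gap: 0.0623
grip_force: 65.5
```

Run:
```python
from h import *
s=snap("side","side2");t=snap("top","top2")
b=cv2.resize(s["image"][165:275,250:350],None,fx=5,fy=5,interpolation=cv2.INTER_CUBIC)
cv2.imwrite("pics/g2.png",b)
P=np.mean([ctrl.get_obs()["tool_pos"] for _ in range(5)],0)
o=ctrl.get_obs();print(P,o["ee_rot"],o["ft_force"],proj(s,P))
```

```text
[0.57428496 0.16479675 0.14561184] [ 1.79999157e+02  1.45237539e-02 -1.65067990e+02] [0.02196564 0.07129285 0.71483457] [300.64730179 220.56659279]
```

View pics/g2.png

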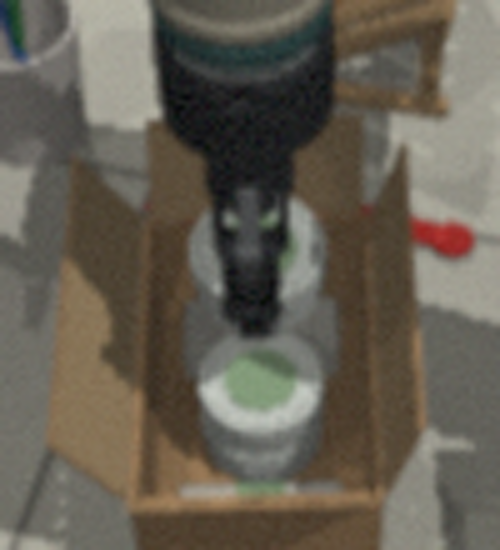

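The held tin's lid spans crop columns 187 to 326, and the packed tin's lid spans 199 to 322. I'll work out the offset from these.

Run:
```python
from h import *
s=load("side2");P=np.array([.57428,.16480,.14561]);th=.262
a=np.linspace(0,2*np.pi,200)
def ext(c,z,r):
    q=np.array([proj(s,(c[0]+r*np.cos(k),c[1]+r*np.sin(k),z))for k in a]);return (q[:,0].min()-250)*5+2,(q[:,0].max()-250)*5+2,(q[:,1].min()-165)*5+2,(q[:,1].max()-165)*5+2
print("held@TCP",ext(P,.1709,.032),"obs 187 326")
print("mid(.5755,.165)",ext((.5755,.165),.06,.032),"obs 199 322")
ex=np.array([np.cos(th),np.sin(th),0])
print("px/mm held",(np.array(proj(s,P+.001*ex))-proj(s,P))*5)
hsv=cv2.cvtColor(s["image"],cv2.COLOR_BGR2HSV);m=cv2.inRange(hsv,(40,40,50),(85,255,255))
n,l,st,ce=cv2.connectedComponentsWithStats(m)
print([(ce[i].round(2),st[i,4])for i in range(1,n) if st[i,4]>30 and 280<ce[i][0]<320])
# gray profile across held tin at crop rows ~ 240-260 and mid
g=s["image"].astype(int).sum(2)//3
for r in(213,215,217,242,244,246):print(r,g[r,284:320].tolist())
```

```text
held@TCP (np.float64(185.06330217450665), np.float64(321.589703750315), np.float64(194.82546986615102), np.float64(303.66554110597576)) obs 187 326
mid(.5755,.165) (np.float64(196.54259912892496), np.float64(320.6267521687816), np.float64(326.7518850325622), np.float64(431.4156815390364)) obs 199 322
px/mm held [-2.08501016  0.05061858]
[(array([301.73, 240.34]), np.int32(125))]
213 [59, 61, 62, 84, 108, 114, 116, 114, 91, 53, 33, 41, 42, 59, 68, 78, 72, 67, 48, 37, 38, 28, 31, 59, 105, 131, 150, 150, 126, 107, 100, 80, 64, 60, 56, 63]
215 [60, 56, 62, 81, 113, 115, 122, 127, 116, 74, 43, 43, 52, 70, 86, 85, 87, 80, 54, 38, 45, 45, 64, 88, 105, 130, 149, 147, 109, 94, 96, 80, 67, 61, 57, 62]
217 [57, 57, 63, 82, 111, 121, 119, 126, 119, 107, 68, 38, 35, 48, 57, 60, 56, 54, 42, 32, 37, 53, 97, 112, 124, 146, 151, 150, 121, 110, 92, 66, 65, 64, 62, 59]
242 [60, 50, 58, 52, 57, 102, 165, 179, 188, 188, 171, 151, 137, 137, 135, 136, 138, 135, 137, 136, 137, 132, 137, 138, 142, 175, 185, 182, 166, 153, 108, 70, 59, 62, 55, 62]
244 [56, 57, 51, 55, 58, 79, 140, 179, 192, 192, 188, 173, 144, 132, 133, 136, 137, 133, 134, 133, 136, 134, 137, 147, 170, 187, 189, 187, 181, 142, 88, 58, 59, 60, 60, 60]
246 [57, 53, 59, 59, 54, 59, 90, 134, 169, 179, 184, 187, 182, 167, 154, 148, 148, 145, 137, 144, 157, 168, 169, 180, 185, 180, 174, 177, 152, 106, 74, 63, 57, 58, 60, 62]
```

Emit:
step_arm(steps=[{"claw": -1,"slide": [0.0095,0.0025,-0.04],"dr": [0,0,0]},{"claw": -1,"slide": [0,0,-0.08],"dr": [0,0,0]},{"claw": -1,"slide": [0,0,-0.08],"dr": [0,0,0]},{"claw": -1,"slide": [0,0,-0.08],"dr": [0,0,0]},{"claw": -1,"slide": [0,0,-0.06],"dr": [0,0,0]},{"claw": -1,"slide": [0,0,-0.03],"dr": [0,0,0]},{"claw": -1,"slide": [0,0,-0.01],"dr": [0,0,0]},{"claw": -1,"slide": [0,0,-0.01],"dr": [0,0,0]},{"claw": -1,"slide": [0,0,-0.005],"dr": [0,0,0]},{"claw": -1,"slide": [0,0,0],"dr": [0,0,0]}])

```text
time_s: 8.3
tool_pos: [0.5763, 0.1653, 0.0666]
ee_rot: [180.0, 0.0, -165.1]
ft_force: [0.0, 0.7, -0.8]
finger_gap: 0.0622
grip_force: 65.5
```

Emit:
step_arm(steps=[{"claw": -1,"slide": [0,0,-0.003],"dr": [0,0,0]},{"claw": -1,"slide": [0,0,-0.003],"dr": [0,0,0]},{"claw": -1,"slide": [0,0,-0.003],"dr": [0,0,0]},{"claw": -1,"slide": [0,0,-0.003],"dr": [0,0,0]},{"claw": -1,"slide": [0,0,-0.003],"dr": [0,0,0]},{"claw": -1,"slide": [0,0,-0.003],"dr": [0,0,0]},{"claw": -1,"slide": [0,0,0],"dr": [0,0,0]},{"claw": -1,"slide": [0,0,0],"dr": [0,0,0]},{"claw": -1,"slide": [0,0,0],"dr": [0,0,0]},{"claw": -1,"slide": [0,0,0],"dr": [0,0,0]}])

```text
time_s: 9.3
tool_pos: [0.576, 0.1653, 0.0626]
ee_rot: [180.0, -0.0, -165.1]
ft_force: [0.1, -0.3, 0.1]
finger_gap: 0.0622
grip_force: 65.5
```

Run:
```python
from h import *
s=snap("side","side3");P=ctrl.get_obs()["tool_pos"]
g=s["image"].astype(int).sum(2)//3
print(P,ctrl.get_obs()["ft_force"],proj(s,(.5763,.1653,.0886)),proj(s,(.5763,.1653,.0886-.028)))
for r in range(222,252,3):print(r,g[r,284:320].tolist())
```

```text
[0.57601205 0.16524454 0.06253734] [ 0.32385278 -0.34178757 -0.84496597] [300.60859674 233.9722113 ] [300.98653356 240.09254047]
222 [60, 56, 55, 58, 59, 57, 64, 54, 36, 29, 25, 28, 22, 37, 23, 26, 31, 32, 30, 30, 22, 25, 15, 29, 36, 59, 64, 66, 62, 64, 60, 56, 60, 57, 61, 58]
225 [56, 58, 60, 64, 66, 71, 73, 68, 55, 29, 19, 33, 21, 30, 44, 52, 45, 42, 42, 37, 39, 30, 30, 37, 60, 81, 84, 82, 84, 80, 82, 83, 76, 69, 57, 54]
228 [59, 58, 67, 75, 76, 81, 84, 97, 104, 76, 44, 35, 25, 33, 61, 75, 75, 73, 52, 35, 42, 54, 39, 50, 88, 91, 102, 104, 98, 87, 84, 84, 83, 72, 63, 59]
231 [60, 63, 67, 81, 81, 93, 108, 114, 114, 85, 52, 31, 46, 65, 68, 75, 76, 74, 60, 56, 58, 40, 39, 42, 67, 86, 86, 101, 103, 102, 89, 83, 79, 74, 62, 60]
234 [62, 61, 67, 80, 92, 108, 120, 119, 119, 92, 54, 25, 21, 32, 60, 72, 70, 74, 49, 40, 32, 34, 30, 37, 60, 75, 84, 87, 90, 105, 98, 89, 82, 74, 62, 64]
237 [58, 60, 61, 74, 82, 97, 113, 114, 122, 120, 79, 49, 38, 57, 76, 84, 85, 82, 66, 51, 37, 44, 45, 55, 70, 80, 85, 85, 105, 101, 84, 79, 76, 74, 69, 60]
240 [58, 56, 56, 61, 68, 75, 91, 109, 121, 121, 118, 73, 35, 27, 39, 49, 48, 47, 37, 24, 33, 56, 111, 141, 149, 144, 140, 141, 132, 105, 81, 66, 65, 67, 63, 61]
243 [56, 61, 56, 58, 56, 76, 102, 93, 89, 107, 132, 95, 46, 20, 26, 38, 39, 32, 27, 28, 22, 55, 104, 144, 146, 137, 127, 115, 107, 97, 79, 63, 56, 60, 60, 63]
246 [59, 60, 56, 59, 53, 62, 82, 84, 93, 91, 84, 58, 33, 18, 28, 24, 23, 22, 36, 34, 28, 39, 72, 104, 111, 115, 125, 135, 130, 100, 74, 59, 61, 60, 61, 56]
249 [58, 59, 52, 54, 56, 60, 75, 84, 86, 88, 92, 91, 64, 54, 45, 39, 33, 34, 29, 34, 39, 69, 102, 121, 122, 127, 122, 103, 81, 73, 66, 60, 62, 66, 62, 59]
```

Emit:
step_arm(steps=[{"claw": -1,"slide": [0,0,-0.0025],"dr": [0,0,0]},{"claw": -1,"slide": [0,0,-0.0025],"dr": [0,0,0]},{"claw": -1,"slide": [0,0,-0.0025],"dr": [0,0,0]},{"claw": -1,"slide": [0,0,-0.0025],"dr": [0,0,0]},{"claw": -1,"slide": [0,0,0],"dr": [0,0,0]},{"claw": -1,"slide": [0,0,0],"dr": [0,0,0]},{"claw": -1,"slide": [0,0,0],"dr": [0,0,0]},{"claw": -1,"slide": [0,0,0],"dr": [0,0,0]},{"claw": -1,"slide": [0,0,0],"dr": [0,0,0]},{"claw": -1,"slide": [0,0,0],"dr": [0,0,0]}])

```text
time_s: 10.35
tool_pos: [0.5761, 0.1654, 0.0617]
ee_rot: [180.0, 0.0, -165.1]
ft_force: [-1.8, -0.0, 7.4]
finger_gap: 0.062
grip_force: 66.4
```

Emit:
step_arm(steps=[{"claw": -1,"slide": [0,0,0.003],"dr": [0,0,0]},{"claw": -1,"slide": [0,0,0],"dr": [0,0,0]},{"claw": 0.7,"slide": [0,0,0],"dr": [0,0,0]},{"claw": 0.7,"slide": [0,0,0],"dr": [0,0,0]},{"claw": 1,"slide": [0,0,0],"dr": [0,0,0]},{"claw": 1,"slide": [0,0,0],"dr": [0,0,0]},{"claw": 1,"slide": [0,0,0],"dr": [0,0,0]},{"claw": 1,"slide": [0,0,0.025],"dr": [0,0,0]},{"claw": 1,"slide": [0,0,0.05],"dr": [0,0,0]},{"claw": 1,"slide": [0,0,0.1],"dr": [0,0,0]}])

```text
time_s: 11.35
tool_pos: [0.5751, 0.1651, 0.0959]
ee_rot: [180.0, -0.2, -165.1]
ft_force: [-0.6, -0.1, -0.5]
finger_gap: 0.0852
grip_force: 0.0
```

Emit:
step_arm(steps=[{"claw": 1,"slide": [0,0,0.2],"dr": [0,0,0]},{"claw": 1,"slide": [0,0,0.2],"dr": [0,0,0]},{"claw": 1,"slide": [0,0.2,0.1],"dr": [0,0,0]},{"claw": 1,"slide": [0,0.2,0.05],"dr": [0,0,0]},{"claw": 1,"slide": [-0.05,0.2,0],"dr": [0,0,0]},{"claw": -1,"slide": [-0.05,0.2,0],"dr": [0,0,0]},{"claw": -1,"slide": [-0.05,0.1,0],"dr": [0,0,0]},{"claw": -1,"slide": [0,0,0],"dr": [0,0,0]},{"claw": -1,"slide": [0,0,0],"dr": [0,0,0]},{"claw": -1,"slide": [0,0,0],"dr": [0,0,0]}])

```text
time_s: 12.35
tool_pos: [0.5465, 0.3442, 0.2066]
ee_rot: [-180.0, 0.0, -165.1]
ft_force: [0.6, -0.7, -0.2]
finger_gap: 0.0119
grip_force: 0.0
```

Run:
```python
from h import *
s=snap("side","side4");t=snap("top","top4")
for n,q in(("top",t),("side",s)):
    m=cv2.inRange(cv2.cvtColor(q["image"],cv2.COLOR_BGR2HSV),(40,40,50),(85,255,255))
    k,l,st,ce=cv2.connectedComponentsWithStats(m)
    for i in range(1,k):
        if st[i,4]>30 and 250<ce[i][0]<310 and 180<ce[i][1]<270: print(n,ce[i].round(2),st[i,4],plane(q,ce[i],.088))
a=cv2.resize(t["image"][150:240,220:320],None,fx=4,fy=4,interpolation=cv2.INTER_CUBIC)
b=cv2.resize(s["image"][175:290,250:350],None,fx=4,fy=4,interpolation=cv2.INTER_CUBIC)
h=np.zeros((460,800,3),np.uint8);h[:360,:400]=a;h[:,400:]=b;cv2.imwrite("pics/g4.png",h)
print(ctrl.get_obs()["tool_pos"])
```

```text
top [290.2  199.42] 80 [0.58721592 0.1095384  0.088     ]
top [272.65 203.16] 101 [0.57690358 0.16499991 0.088     ]
top [256.13 209.19] 84 [0.55927278 0.21733075 0.088     ]
[0.54662099 0.34401436 0.20642618]
```

View pics/g4.png

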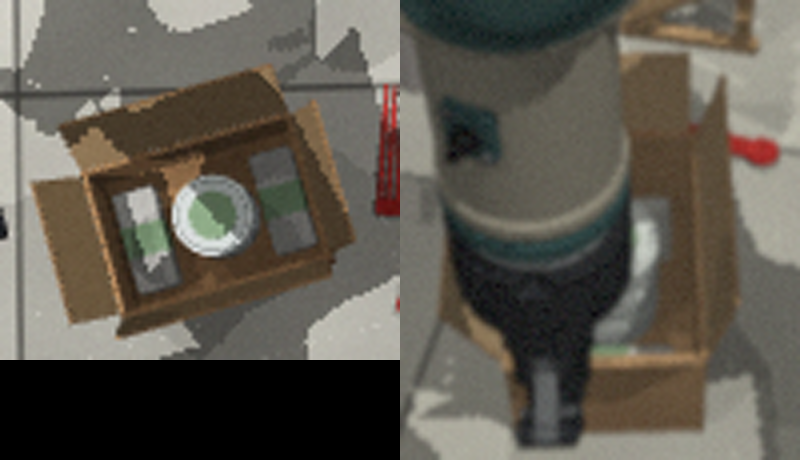

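From the left half, the top camera puts the stacked lid at (.5769,.1650). The tin below it measured (.5764,.1649), so the stack is square, and all four flaps are open. Next I'll fold the +y end flap.

Emit:
step_arm(steps=[{"claw": -1,"slide": [-0.0935,-0.025,-0.14],"dr": [0,0,0]},{"claw": -1,"slide": [0,0,-0.15],"dr": [0,0,0]},{"claw": -1,"slide": [0,0,-0.15],"dr": [0,0,0]},{"claw": -1,"slide": [0.0233,-0.087,0],"dr": [0,0,0]},{"claw": -1,"slide": [0.0233,-0.087,0],"dr": [0,0,0]},{"claw": -1,"slide": [0.0233,-0.087,0],"dr": [0,0,0]},{"claw": -1,"slide": [0.0233,-0.087,0],"dr": [0,0,0]},{"claw": -1,"slide": [0.0233,-0.087,0],"dr": [0,0,0]},{"claw": -1,"slide": [0.0233,-0.087,0],"dr": [0,0,0]},{"claw": -1,"slide": [0.0233,-0.087,0],"dr": [0,0,0]}])

```text
time_s: 13.45
tool_pos: [0.5605, 0.2168, 0.1187]
ee_rot: [180.0, 0.0, -165.1]
ft_force: [-0.6, 1.1, 0.3]
finger_gap: -0.0002
grip_force: 0.2
```

Emit:
step_arm(steps=[{"claw": -1,"slide": [0,0,-0.03],"dr": [0,0,0]},{"claw": -1,"slide": [0,0,-0.03],"dr": [0,0,0]},{"claw": -1,"slide": [0,0,-0.02],"dr": [0,0,0]},{"claw": -1,"slide": [0,0,-0.015],"dr": [0,0,0]},{"claw": -1,"slide": [0,0,-0.005],"dr": [0,0,0]},{"claw": -1,"slide": [0,0,-0.005],"dr": [0,0,0]},{"claw": -1,"slide": [0,0,-0.005],"dr": [0,0,0]},{"claw": -1,"slide": [0,0,0],"dr": [0,0,0]},{"claw": -1,"slide": [0,0,0],"dr": [0,0,0]},{"claw": -1,"slide": [0,0,0],"dr": [0,0,0]}])

```text
time_s: 14.45
tool_pos: [0.56, 0.2185, 0.0962]
ee_rot: [180.0, -0.0, -165.1]
ft_force: [0.9, -0.1, -0.8]
finger_gap: 0.0001
grip_force: 0.0
```

Emit:
step_arm(steps=[{"claw": -1,"slide": [0,0,-0.005],"dr": [0,0,0]},{"claw": -1,"slide": [0,0,-0.005],"dr": [0,0,0]},{"claw": -1,"slide": [0,0,0],"dr": [0,0,0]},{"claw": -1,"slide": [0,0,0.2],"dr": [0,0,0]},{"claw": -1,"slide": [0,0,0.2],"dr": [0,0,0]},{"claw": -1,"slide": [0.0544,-0.203,0.05],"dr": [0,0,0]},{"claw": -1,"slide": [0.0544,-0.203,0],"dr": [0,0,0]},{"claw": -1,"slide": [0.0544,-0.203,0],"dr": [0,0,0]},{"claw": -1,"slide": [0.0544,-0.203,0],"dr": [0,0,0]},{"claw": -1,"slide": [0.0544,-0.203,0],"dr": [0,0,0]}])

```text
time_s: 15.45
tool_pos: [0.6144, 0.0139, 0.184]
ee_rot: [180.0, -0.0, -165.1]
ft_force: [-0.6, 0.5, 0.4]
finger_gap: 0.0004
grip_force: 0.0
```

Run:
```python
from h import *
s=snap("side","side5")
b=cv2.resize(s["image"][165:290,240:350],None,fx=4,fy=4,interpolation=cv2.INTER_CUBIC)
cv2.imwrite("pics/g5.png",b)
print(ctrl.get_obs()["tool_pos"])
C=np.array([.5735,.1685]);th=.262;ey=np.array([-np.sin(th),np.cos(th)])
for y,z in((85,94.5),(25,94.5),(25,100),(25,104)):
    print(y,z,(proj(s,[*(C+ey*y/1000),z/1000])-[240,165])*4+1.5)
```

```text
[0.61676503 0.00661892 0.18383695]
85 94.5 [246.91133546 397.49235559]
25 94.5 [246.69670489 310.95108204]
25 100 [246.39656143 306.03733285]
25 104 [246.17647309 302.434193  ]
```

View pics/g5.png

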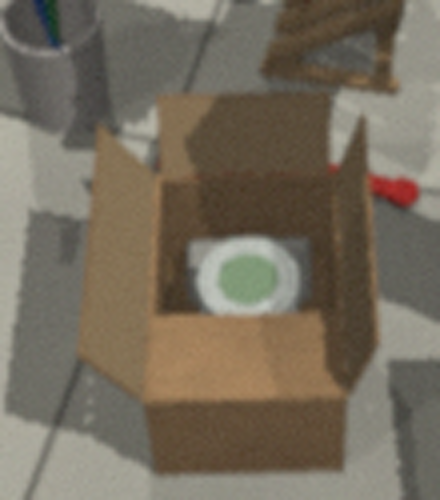

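The lower flap (rows 315 to 400) lies flat and the tin stays centred under its lid. Next is the -y end flap.

Emit:
step_arm(steps=[{"claw": -1,"slide": [0,0,-0.165],"dr": [0,0,0]},{"claw": -1,"slide": [0,0,-0.165],"dr": [0,0,0]},{"claw": -1,"slide": [-0.0218,0.081,0],"dr": [0,0,0]},{"claw": -1,"slide": [-0.0218,0.081,0],"dr": [0,0,0]},{"claw": -1,"slide": [-0.0218,0.081,0],"dr": [0,0,0]},{"claw": -1,"slide": [-0.0218,0.081,0],"dr": [0,0,0]},{"claw": -1,"slide": [-0.0218,0.081,0],"dr": [0,0,0]},{"claw": -1,"slide": [-0.0218,0.081,0],"dr": [0,0,0]},{"claw": -1,"slide": [-0.0218,0.081,0],"dr": [0,0,0]},{"claw": -1,"slide": [0,0,-0.015],"dr": [0,0,0]}])

```text
time_s: 16.5
tool_pos: [0.5832, 0.1316, 0.1157]
ee_rot: [179.9, 0.0, -164.9]
ft_force: [0.1, -0.4, -0.0]
finger_gap: 0.0
grip_force: 0.2
```

Emit:
step_arm(steps=[{"claw": -1,"slide": [0,0,-0.03],"dr": [0,0,0]},{"claw": -1,"slide": [0,0,-0.03],"dr": [0,0,0]},{"claw": -1,"slide": [0,0,-0.02],"dr": [0,0,0]},{"claw": -1,"slide": [0,0,-0.01],"dr": [0,0,0]},{"claw": -1,"slide": [0,0,-0.005],"dr": [0,0,0]},{"claw": -1,"slide": [0,0,-0.005],"dr": [0,0,0]},{"claw": -1,"slide": [0,0,-0.003],"dr": [0,0,0]},{"claw": -1,"slide": [0,0,0],"dr": [0,0,0]},{"claw": -1,"slide": [0,0,0],"dr": [0,0,0]},{"claw": -1,"slide": [0,0,0],"dr": [0,0,0]}])

```text
time_s: 17.5
tool_pos: [0.5839, 0.1289, 0.0946]
ee_rot: [180.0, -0.0, -165.1]
ft_force: [0.6, 0.1, -0.1]
finger_gap: -0.0
grip_force: 0.0
```

Emit:
step_arm(steps=[{"claw": -1,"slide": [0,0,-0.004],"dr": [0,0,0]},{"claw": -1,"slide": [0,0,0],"dr": [0,0,0]},{"claw": -1,"slide": [0,0,0.225],"dr": [0,0,0]},{"claw": -1,"slide": [0,0,0.225],"dr": [0,0,0]},{"claw": -1,"slide": [-0.2025,0.0163,0],"dr": [0,0,0]},{"claw": -1,"slide": [-0.2025,0.0163,0],"dr": [0,0,0]},{"claw": -1,"slide": [-0.2025,0.0163,0],"dr": [0,0,0]},{"claw": -1,"slide": [0,0,0],"dr": [0,0,0]},{"claw": -1,"slide": [0,0,0],"dr": [0,0,0]},{"claw": -1,"slide": [0,0,0],"dr": [0,0,0]}])

```text
time_s: 18.5
tool_pos: [0.4636, 0.1387, 0.184]
ee_rot: [-180.0, 0.1, -165.1]
ft_force: [-0.8, -0.3, -0.3]
finger_gap: 0.0001
grip_force: 0.0
```

Run:
```python
from h import *
s=snap("side","side6");t=snap("top","top6")
a=cv2.resize(t["image"][150:240,220:320],None,fx=4,fy=4,interpolation=cv2.INTER_CUBIC)
b=cv2.resize(s["image"][175:290,250:350],None,fx=4,fy=4,interpolation=cv2.INTER_CUBIC)
h=np.zeros((460,800,3),np.uint8);h[:360,:400]=a;h[:,400:]=b;cv2.imwrite("pics/g6.png",h)
print(ctrl.get_obs()["tool_pos"])
C=np.array([.5735,.1685]);th=.262;ey=np.array([-np.sin(th),np.cos(th)])
for y,z in((-85,94.5),(-25,94.5),(-25,103),(25,94.5)):
    P=[*(C+ey*y/1000),z/1000];print(y,z,"side",(proj(s,P)-[250,175])*4+[401.5,1.5],"top",(proj(t,P)-[220,150])*4+1.5)
```

```text
[0.46370358 0.13860439 0.18373171]
-85 94.5 side [606.34810606 130.3924117 ] top [310.95217022 187.24822756]
-25 94.5 side [606.53160311 204.38032797] top [237.44989081 208.97799803]
-25 103 side [606.08173633 196.56062505] top [236.37279482 208.22759247]
25 94.5 side [606.69670489 270.95108204] top [176.14495668 227.10181892]
```

View pics/g6.png

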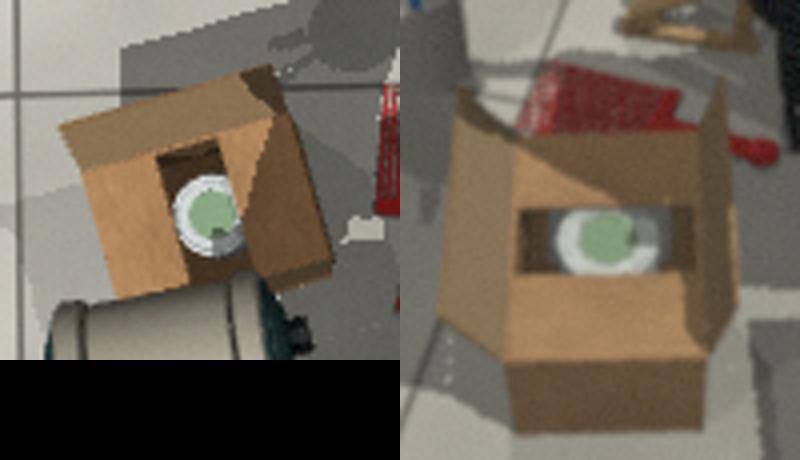

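Both end flaps lie flat. Their edges are at composite rows 208 and 272, against 204 and 271 predicted for level, and the long flaps are still open. Next is the near flap.

Emit:
step_arm(steps=[{"claw": -1,"slide": [0,0,-0.155],"dr": [0,0,0]},{"claw": -1,"slide": [0,0,-0.155],"dr": [0,0,0]},{"claw": -1,"slide": [0,0,0],"dr": [0,0,0]},{"claw": -1,"slide": [0.0715,0.0192,0],"dr": [0,0,0]},{"claw": -1,"slide": [0.0715,0.0192,0],"dr": [0,0,0]},{"claw": -1,"slide": [0.0715,0.0192,0],"dr": [0,0,0]},{"claw": -1,"slide": [0.0715,0.0192,0],"dr": [0,0,0]},{"claw": -1,"slide": [0.0715,0.0192,0],"dr": [0,0,0]},{"claw": -1,"slide": [0.0715,0.0192,0],"dr": [0,0,0]},{"claw": -1,"slide": [0,0,0],"dr": [0,0,0]}])

```text
time_s: 19.6
tool_pos: [0.5529, 0.1625, 0.1236]
ee_rot: [-180.0, 0.3, -165.1]
ft_force: [0.3, -1.0, 0.5]
finger_gap: -0.0003
grip_force: 0.0
```

Emit:
step_arm(steps=[{"claw": -1,"slide": [0,0,-0.03],"dr": [0,0,0]},{"claw": -1,"slide": [0,0,-0.03],"dr": [0,0,0]},{"claw": -1,"slide": [0,0,-0.03],"dr": [0,0,0]},{"claw": -1,"slide": [0,0,-0.015],"dr": [0,0,0]},{"claw": -1,"slide": [0,0,-0.005],"dr": [0,0,0]},{"claw": -1,"slide": [0,0,-0.005],"dr": [0,0,0]},{"claw": -1,"slide": [0,0,-0.005],"dr": [0,0,0]},{"claw": -1,"slide": [0,0,0],"dr": [0,0,0]},{"claw": -1,"slide": [0,0,0],"dr": [0,0,0]},{"claw": -1,"slide": [0,0,0],"dr": [0,0,0]}])

```text
time_s: 20.6
tool_pos: [0.5478, 0.1616, 0.098]
ee_rot: [180.0, -0.1, -165.1]
ft_force: [-1.3, -0.3, 4.3]
finger_gap: 0.0001
grip_force: 2.0
```

Emit:
step_arm(steps=[{"claw": -1,"slide": [0,0,0.225],"dr": [0,0,0]},{"claw": -1,"slide": [0,0,0.225],"dr": [0,0,0]},{"claw": -1,"slide": [0.2075,0.0555,0],"dr": [0,0,0]},{"claw": -1,"slide": [0.2075,0.0555,0],"dr": [0,0,0]},{"claw": -1,"slide": [0.2075,0.0555,0],"dr": [0,0,0]},{"claw": -1,"slide": [0.2075,0.0555,0],"dr": [0,0,0]},{"claw": -1,"slide": [0,0,0],"dr": [0,0,0]},{"claw": -1,"slide": [0,0,-0.16],"dr": [0,0,0]},{"claw": -1,"slide": [0,0,-0.16],"dr": [0,0,0]},{"claw": -1,"slide": [0,0,0],"dr": [0,0,0]}])

```text
time_s: 21.6
tool_pos: [0.7102, 0.2053, 0.1179]
ee_rot: [179.9, -0.7, -165.1]
ft_force: [-1.0, -0.1, -0.7]
finger_gap: 0.0
grip_force: 0.0
```

Emit:
step_arm(steps=[{"claw": -1,"slide": [0,0,0],"dr": [0,0,0]},{"claw": -1,"slide": [-0.08,-0.0215,0],"dr": [0,0,0]},{"claw": -1,"slide": [-0.08,-0.0215,0],"dr": [0,0,0]},{"claw": -1,"slide": [-0.08,-0.0215,0],"dr": [0,0,0]},{"claw": -1,"slide": [-0.08,-0.0215,0],"dr": [0,0,0]},{"claw": -1,"slide": [-0.08,-0.0215,0],"dr": [0,0,0]},{"claw": -1,"slide": [-0.08,-0.0215,0],"dr": [0,0,0]},{"claw": -1,"slide": [-0.08,-0.0215,0],"dr": [0,0,0]},{"claw": -1,"slide": [0,0,0],"dr": [0,0,0]},{"claw": -1,"slide": [0,0,0],"dr": [0,0,0]}])

```text
time_s: 22.6
tool_pos: [0.6037, 0.1763, 0.126]
ee_rot: [-180.0, 0.2, -165.1]
ft_force: [0.7, -0.6, -0.4]
finger_gap: -0.0001
grip_force: 0.0
```

Emit:
step_arm(steps=[{"claw": -1,"slide": [0,0,-0.03],"dr": [0,0,0]},{"claw": -1,"slide": [0,0,-0.03],"dr": [0,0,0]},{"claw": -1,"slide": [0,0,-0.02],"dr": [0,0,0]},{"claw": -1,"slide": [0,0,-0.01],"dr": [0,0,0]},{"claw": -1,"slide": [0,0,-0.005],"dr": [0,0,0]},{"claw": -1,"slide": [0,0,-0.005],"dr": [0,0,0]},{"claw": -1,"slide": [0,0,-0.005],"dr": [0,0,0]},{"claw": -1,"slide": [0,0,0],"dr": [0,0,0]},{"claw": -1,"slide": [0,0,0],"dr": [0,0,0]},{"claw": -1,"slide": [0,0,0],"dr": [0,0,0]}])

```text
time_s: 23.6
tool_pos: [0.6022, 0.176, 0.1028]
ee_rot: [180.0, -0.0, -165.1]
ft_force: [0.0, 0.9, -0.1]
finger_gap: -0.0002
grip_force: 0.0
```

Another 5 mm down until contact, then up and clear of the view.

Emit:
step_arm(steps=[{"claw": -1,"slide": [0,0,-0.01],"dr": [0,0,0]},{"claw": -1,"slide": [0,0,-0.005],"dr": [0,0,0]},{"claw": -1,"slide": [0,0,-0.005],"dr": [0,0,0]},{"claw": -1,"slide": [0,0,-0.004],"dr": [0,0,0]},{"claw": -1,"slide": [0,0,0],"dr": [0,0,0]},{"claw": -1,"slide": [0,0,0],"dr": [0,0,0]},{"claw": -1,"slide": [0,0,0],"dr": [0,0,0]},{"claw": -1,"slide": [0,0,0],"dr": [0,0,0]},{"claw": -1,"slide": [0,0,0],"dr": [0,0,0]},{"claw": -1,"slide": [0,0,0],"dr": [0,0,0]}])

```text
time_s: 24.6
tool_pos: [0.602, 0.1759, 0.0981]
ee_rot: [180.0, -0.0, -165.1]
ft_force: [-1.4, -1.1, 2.9]
finger_gap: 0.0001
grip_force: 1.5
```

Emit:
step_arm(steps=[{"claw": -1,"slide": [0,0,0.15],"dr": [0,0,0]},{"claw": -1,"slide": [0,0,0.2],"dr": [0,0,0]},{"claw": -1,"slide": [-0.02,-0.2,0.1],"dr": [0,0,0]},{"claw": -1,"slide": [-0.02,-0.2,0],"dr": [0,0,0]},{"claw": -1,"slide": [-0.02,-0.2,0],"dr": [0,0,0]},{"claw": -1,"slide": [-0.02,-0.2,0],"dr": [0,0,0]},{"claw": -1,"slide": [-0.02,-0.2,0],"dr": [0,0,0]},{"claw": -1,"slide": [-0.02,-0.2,0],"dr": [0,0,0]},{"claw": -1,"slide": [0,0,0],"dr": [0,0,0]},{"claw": -1,"slide": [0,0,0],"dr": [0,0,0]}])

```text
time_s: 25.6
tool_pos: [0.5782, -0.0647, 0.1876]
ee_rot: [180.0, -0.0, -165.2]
ft_force: [-0.0, -0.0, 0.1]
finger_gap: 0.0
grip_force: 0.0
```

Run:
```python
from h import *
s=snap("side","side7");t=snap("top","top7")
a=cv2.resize(t["image"][150:240,220:320],None,fx=4,fy=4,interpolation=cv2.INTER_CUBIC)
b=cv2.resize(s["image"][175:290,250:350],None,fx=4,fy=4,interpolation=cv2.INTER_CUBIC)
h=np.zeros((460,800,3),np.uint8);h[:360,:400]=a;h[:,400:]=b;cv2.imwrite("pics/g7.png",h)
o=ctrl.get_obs();print(o["tool_pos"],o["ft_force"])
```

```text
[ 0.57820544 -0.06319539  0.18768239] [-1.30737558  0.60467133  0.28887845]
```

View pics/g7.png

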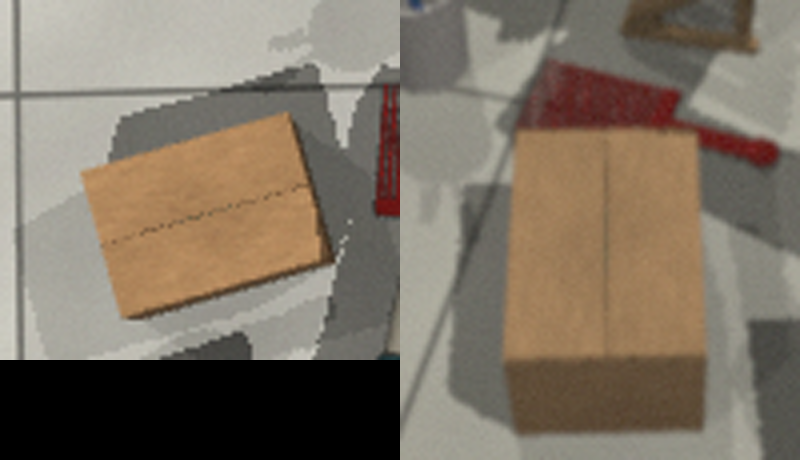

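Both views show the carton closed, with both long flaps level and meeting at one straight seam (side view at column 605). The arm is clear, so I'll hand in.

```bash
python3 -c "
from bench import ctrl
print(ctrl.sign_off())"
```

```text
the job is handed in; nothing more can be done
None
```

The job is handed in, with no verdict shown: the tin measured within about 1 mm of square on the stack from above, both end flaps then both long flaps are folded flat, and the arm kept clear of the other things on the sill (about 26 s used).

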